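# Hold a gauge block on the sprung probe through the guard slot

### The job

Take the longest of the three gauge blocks out of the wooden rack, pass it foot first down through the narrow slot in the probe station's guard plate and press the sprung probe under it until its pointer stands between the two lines on the scale, never driving the probe to its stop. Finish holding it there: the gripper still grips the upper end of the upright block and keeps the pointer between the lines, and nothing is let go. Leave the other two blocks in the rack and everything else on the table where it is.

Things in the scene. Friction and masses are not known exactly. Their poses are not given: they have to be found in the camera images.
- block_long: The LONGEST of three plain ground-steel gauge blocks: a bar 9 mm thick (its x) by 35 mm wide (its y) by 100 mm long (its z), about 0.25 kg (varies). It stands on end in one of the rack's three sockets, which one varies. Origin: centre of its foot; z points up. Turned half round it is the same. In the rack its foot is 6 mm above the table.
- block_mid: Gauge block of the same 9 x 35 mm section but 80 mm long, in another socket. Origin: centre of its foot. Not to be used.
- block_short: Gauge block of the same 9 x 35 mm section but 65 mm long, in another socket. Origin: centre of its foot. Not to be used.
- rack: Wooden rack, fixed, 60 (x) x 180 (y) x 28 mm (z), with three sockets 12 x 38 mm, 22 mm deep, in a row along its y at -55, 0 and +55 mm; the blocks' 35 mm sides run along the row, their flat faces look to the rack's +x and -x. Origin: centre of its underside.
- station: Fixed probe station: grey base 120 (x) x 150 (y) x 20 mm, two cheeks at y = +-66 mm carrying a flat aluminium guard plate 110 x 150 mm, 8 mm thick, upper face 105 mm above the table, with one slot through its centre. Open at the x sides. A scale strip with two black lines stands at the +x edge. On the table's other side from the rack. Origin: centre of the underside.
- slot (a point): Centre of the slot's mouth on the guard plate's upper face, 105 mm above the table. The slot measures 11 mm (x) by 37 mm (y): 2 mm more than the block's 9 x 35 mm section. Axes are the station's.
- probe_cap (a point): Centre of the top of the sprung probe's round steel cap (26 mm across), below the slot; at rest 35 mm below the guard plate's upper face. It sinks as the probe is pushed.
- probe (a joint): Push of the sprung probe: 0 at rest, hard stop at 0.022 m. Yields from about 2.2 N, then 0.45 N per mm; springs back if let go. Its dark pointer in front of the scale strip is level with the upper line at 0.008 and the lower at 0.017 m. Midway (0.0125 m) the block's foot is 47.5 mm below the guard plate's upper face and the 100 mm block's top 52.5 mm above it.
- ring_gauge: Bystander: steel ring, 48 mm across, 18 mm high. Origin: centre of its underside.
- vee_block: Bystander: dark steel vee block 50 x 36 x 36 mm. Origin: centre of its underside.
- caliper: Bystander: digital caliper lying flat, about 200 x 75 mm, 15 mm high. Origin: middle of its beam, at the table.
- micrometer: Bystander: black micrometer lying flat, about 80 x 145 mm, 18 mm high. Origin: inside its bow, at the table.
- bowl: Bystander: white plastic bowl, 110 mm across, 35 mm high. Origin: centre of its underside.
- cleaner: Bystander: upright blue bottle, 56 mm across, 160 mm high. Origin: centre of its underside.
Not all that is in view belongs to the job. Leave any green or red look-alike of the block_long alone. What is shaped like the station but yellow is not meant.

How it is judged:
On the way, in this order (a step that is already met when the one before it is completed fails the run):
1. the longest block is lifted clear of the rack in the gripper (height (world z) of block_long above 0.04 m and contact force between the fingers and block_long above 3 N and z of the grasp point in the frame of block_long below 0.11 m), for 0.1 s.
2. its foot has gone in through the slot from above, the block upright and gripped (z of block_long in the frame of slot below -0.012 m and x of block_long in the frame of slot between -0.005 and 0.005 m and y of block_long in the frame of slot between -0.006 and 0.006 m and angle between block_long's own z axis and vertical below 0.12 rad and contact force between the fingers and block_long above 3 N and z of the grasp point in the frame of block_long below 0.11 m), for 0.1 s.
At the end, for the whole second after the job is handed in: The longest block is upright (0.12 rad) in the slot, foot within 5 mm (x), 6 mm (y) of its centre and 39-56 mm below the guard plate's top, pressing (over 2 N) the probe to 0.008-0.017 m, at rest (under 0.02 m/s), still gripped (over 3 N, TCP at most 110 mm above the foot) (value of joint probe between 0.008 and 0.017 m and x of block_long in the frame of slot between -0.005 and 0.005 m and y of block_long in the frame of slot between -0.006 and 0.006 m and angle between block_long's own z axis and vertical below 0.12 rad and z of block_long in the frame of slot between -0.056 and -0.039 m and contact force between block_long and station above 2 N and linear speed of block_long below 0.02 m/s and contact force between the fingers and block_long above 3 N and z of the grasp point in the frame of block_long below 0.11 m); the arm keeps its last pose, push and grip.
It fails at once if the probe is driven to its stop (beyond 0.021 m) (value of joint probe above 0.021 m).
It fails at once if another gauge block is moved by more than 15 mm (distance of any of block_mid, block_short from where it was at the start of the episode above 0.015 m).
It fails at once if a bystander on the table is moved by more than 20 mm (distance of any of ring_gauge, vee_block, caliper, micrometer, bowl, cleaner from where it was at the start of the episode above 0.02 m).
It also fails if it takes over 48 s, if anything falls off the work surface, if the arm or the gripper's body presses on something with over 40 N, if the wrist force passes 120 N, or if a joint passes its speed limit or range.

### The arm

A 6-joint arm with a two-finger parallel gripper is mounted at the origin on the work surface. World frame = base frame: x ahead of the robot, y to its left, z up, the work surface at z = 0. Lengths are in m, angles in rad, forces in N, time in s.
With the tool pointing down it reaches from about 0.3 to 0.75 m from the base axis. Payload 8.5 kg.
Tool frame: the origin (TCP) lies between the finger pads, 19 mm behind the fingertips; this is the grasp point; z points along the fingers, y is the line along which they close (so a half turn about z gives the same grasp; the last joint's range is limited). The gripper opens to 88 mm and grips with 3 to 60 N. Pads are 18 mm wide; open, the fingers measure 123 mm over their backs; the gripper's body (75 mm by 187 mm) begins 45 mm behind the grasp point.
Start: joints at [-1.564, 0.381, 1.297, -0, 1.464, -0.215], TCP at [0.121, -0.537, 0.257] pointing down, gripper open.
Joint ranges: [-3.11, 3.11], [-0.89, 2.33], [0.22, 2.48], [-1.42, 4.56], [0.17, 2.85], [-2.88, 2.88]. Speed limits (rad/s): [2.39, 2.39, 3.14, 3.14, 3.14, 3.14].

### API

Orientations are given as a rotation vector (axis times angle).
In Python, from station import ctrl gives the robot as it stands. The module is installed in compiled form; this text tells all that it offers.
- The arm moves only by the shell command python3 -m inch 'ROWS' [FORCE]. ROWS is rows parted by semicolons, their numbers by spaces, 1 to 8 of them, each of 5 numbers: the finger opening in m, then dx, dy, dz in m, then a turn about the tool's z in rad; each row is the pose to reach, as a shift and turn from the pose commanded when the command began, along the tool's axes at that moment; what a row does not reach only later rows make up. A row lasts 1/8 s, in which the tool goes at most 0.0625 m and 0.188 rad, less where a joint would pass 70% of its speed; a pose out of reach is approached as far as the arm can. The fingers move at their own pace and stop on an object; FORCE is the grip in N (left out, the last holds). Time passes only in rows, so rows that do not move let the fingers close. It prints the time, the measured TCP pose, the force, the opening and the grip force at its end.
- ctrl.state(): the state, without advancing time (a new reading comes with each control period).
- ctrl.read_camera(name): name is "side" or "top"; returns a dict with "pixels" (384x512x3 uint8, blue, green, red), "range_z" (384x512 float32, m along the optical axis (not along the pixel's ray), 0 where there is no reading), "mtx" (3x3 intrinsics, pixels), "R" (3x3) and "t" (3): a world point X has camera coordinates R X + t. Camera axes: x right, y down, z forward; pixel columns grow to the right and rows downward; lengths in m; the calibration is good to about 2 mm. A picture is of the moment at which its call begins.
- ctrl.sign_off(): hands the job in; it is judged then, once.
The state is a dict: "time": time; "joints": joint angles; "joint_velocities": joint speeds; "tau": joint torques, N m; "position": TCP position; "tool_rot": TCP orientation; "ft_force": force on the tool from outside, world axes, zero at the start; "moment": the same for the moment, N m; "gripper_width": finger opening in m; "grasp_force": force on a finger pad.
Only numpy, scipy, OpenCV 4.12 (cv2) and the standard library are available. Lean on these libraries where they do the work, as an engineer would, in place of code of your own. Each camera call takes 0.05 s, during which the arm holds its last target. There are 200 camera calls.

## Working session

There is one attempt and no reset: what is moved stays moved. The work goes in short steps, Python scripts to look and compute and a shell command to move; the robot and the scene stay as the last step left them, time stands still between calls to the robot, and variables do not carry over. Pictures are saved under pics/ and viewed, at most 10 in all, crops included, and the job is handed in when it is done.

```bash
mkdir -p pics
cat > h.py <<'E'
import numpy as np, cv2, pickle
from station import ctrl
def grab(n,tag):
    c=ctrl.read_camera(n); pickle.dump(c,open(f'pics/{tag}.pkl','wb')); cv2.imwrite(f'pics/{tag}.png',c['pixels']); return c
def cloud(c):
    h,w=c['range_z'].shape; v,u=np.mgrid[:h,:w]; z=c['range_z']
    K=c['mtx']; p=np.stack([(u-K[0,2])/K[0,0]*z,(v-K[1,2])/K[1,1]*z,z],-1)
    P=(p-c['t'])@c['R']; P[z==0]=np.nan; return P
E
python3 - <<'E'
from h import *
for n in('top','side'):
    c=grab(n,n+'0'); print(n,(-c['R'].T@c['t']).round(3),c['R'].round(2).tolist(),c['mtx'][0,0])
s=ctrl.state(); print(s)
E
```

```text
top [ 0.212 -0.036  1.453] [[-0.01, -1.0, 0.0], [-0.99, 0.01, -0.16], [0.16, -0.0, -0.99]] 426.1019059344633
side [0.086 0.884 0.728] [[-0.93, -0.37, -0.01], [-0.19, 0.51, -0.84], [0.32, -0.78, -0.54]] 376.4041370288047
{'time': 0.1, 'joints': array([-1.56427104e+00,  3.81084681e-01,  1.29810753e+00, -3.92247034e-05,
        1.46359829e+00, -2.15296724e-01]), 'joint_velocities': array([-0.0007721 , -0.00197161, -0.00064988, -0.0010201 ,  0.0003374 ,
       -0.0001607 ]), 'tau': array([ 3.77928314e-03, -4.38648999e+01, -2.24907768e+01,  7.14904186e-02,
        3.42675461e-02, -8.20506193e-05]), 'position': array([ 0.12099307, -0.53630525,  0.25694922]), 'tool_rot': array([-3.12110091e+00, -3.47597545e-01, -1.35078402e-04]), 'ft_force': array([-0.57625762, -1.09679566,  0.99753798]), 'moment': array([-0.02901451,  0.01901277, -0.0460209 ]), 'grasp_force': 0.0, 'gripper_width': 0.08793595453335047}
```

View pics/top0.png

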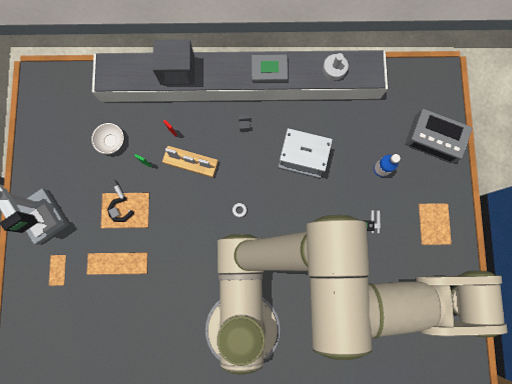

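View pics/side0.png

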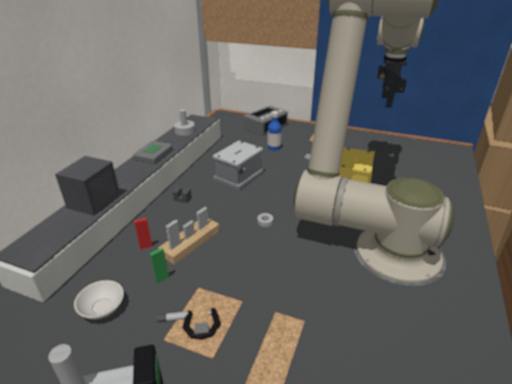

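The top view shows the rack at (190,161) with three blocks, red and green look-alikes at (170,127) and (142,159), the grey station at (306,152) with its slot, and the yellow decoy hidden under the arm. In the side view the rack blocks are at (172,235), (188,230) and (202,220), the red one at (143,233), and the green one at (159,265). I'll choose among the three rack blocks by height.

Run:
```python
from h import *
for n in('top','side'):
    c=pickle.load(open(f'pics/{n}0.pkl','rb')); P=cloud(c)
    hsv=cv2.cvtColor(c['pixels'],cv2.COLOR_BGR2HSV)
    win=np.zeros(hsv.shape[:2],bool)
    if n=='top': win[140:182,155:225]=1
    else: win[195:262,155:225]=1
    wood=win&(hsv[...,0]>8)&(hsv[...,0]<25)&(hsv[...,1]>80)
    Q=P[wood&(P[...,2]>.02)&(P[...,2]<.035)]; 
    r=cv2.minAreaRect((Q[:,:2]*1000).astype(np.float32)); print(n,'rack',r,np.median(Q[:,2]))
    hi=win&(P[...,2]>.045)&(hsv[...,1]<60)
    k,l,st,ce=cv2.connectedComponentsWithStats(hi.astype(np.uint8))
    for i in range(1,k):
        if st[i,4]>6:
            q=P[l==i]; t=q[q[:,2]>np.percentile(q[:,2],98)-.006]
            print('blk',ce[i].round(),st[i,4],'zmax',np.percentile(q[:,2],[90,98]).round(4),t.mean(0).round(4))
    # station plate
    m=(abs(P[...,2]-.105)<.006)&(P[...,0]>.3)&(P[...,1]<0.05)&(P[...,1]>-.4)&(hsv[...,1]<60)&(hsv[...,2]>110)
    k,l,st,ce=cv2.connectedComponentsWithStats(m.astype(np.uint8)); i=1+st[1:,4].argmax()
    q=P[l==i]; print('plate',ce[i],st[i,4],cv2.minAreaRect((q[:,:2]*1000).astype(np.float32)),np.median(q[:,2]))
c=pickle.load(open('pics/top0.pkl','rb'))['pixels'];d=pickle.load(open('pics/side0.pkl','rb'))['pixels']
a=[cv2.resize(x,(400,300),interpolation=cv2.INTER_CUBIC) for x in(c[131:191,150:230],c[122:182,266:346],d[195:267,145:241],d[132:192,200:280])]
cv2.imwrite('pics/crop.png',np.vstack([np.hstack(a[:2]),np.hstack(a[2:])]))
```

```text
top rack ((564.681396484375, 173.96084594726562), (180.85910034179688, 61.434776306152344), 72.85684967041016) 0.02798785004989552
blk [172. 152.] 68 zmax [0.1075 0.1099] [0.5801 0.2268 0.1065]
blk [188. 158.] 40 zmax [0.0742 0.0754] [0.5629 0.174  0.0725]
blk [204. 162.] 51 zmax [0.0887 0.0894] [0.5476 0.1201 0.0873]
plate [306.1035461  149.29219858] 1410 ((578.7977905273438, -216.33644104003906), (149.68231201171875, 112.49787902832031), 74.91474151611328) 0.10536489089029209
side rack ((562.6458740234375, 175.27346801757812), (182.57766723632812, 61.29204177856445), 73.11700439453125) 0.02758369870829725
blk [202. 215.] 141 zmax [0.0856 0.0873] [0.547  0.1251 0.0853]
blk [173. 231.] 235 zmax [0.105  0.1069] [0.5792 0.23   0.1047]
blk [188. 227.] 99 zmax [0.0707 0.0724] [0.5636 0.1772 0.07  ]
plate [237.68091603 152.44122137] 655 ((578.8546752929688, -213.60104370117188), (156.1313934326172, 112.2867431640625), 75.53545379638672) 0.10491994058116161
```

View pics/crop.png

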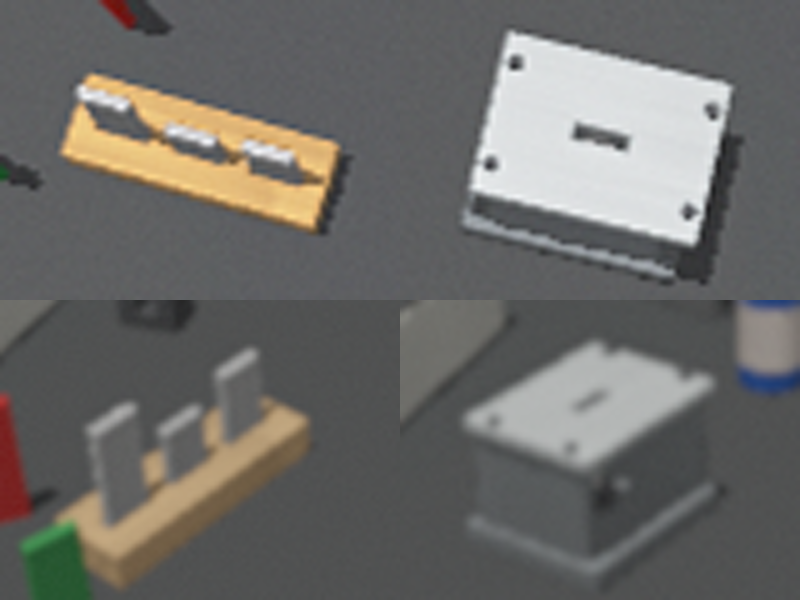

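The crop confirms the choice: the block at top (172,152) / side (173,231) is the tallest, with its top at 0.107 m against 0.088 and 0.074 for the others. The slot sits mid-plate near top (306,149). Next I'll measure the slot and work out the shift to the block.

```bash
cat >> h.py <<'E'
from scipy.spatial.transform import Rotation as Ro
def go(x,y,z,yaw_y):  # yaw_y: wanted world heading of tool y, deg (mod 180)
    s=ctrl.state(); R=Ro.from_rotvec(s['tool_rot']).as_matrix()
    d=R.T@(np.array([x,y,z])-s['position']); cur=np.degrees(np.arctan2(R[1,1],R[0,1]))
    t=(yaw_y-cur+90)%180-90
    print('tool shift',d.round(4),'turn',-np.radians(t).round(4),'or',(-np.radians(t-np.sign(t)*180)).round(3),'pos',s['position'].round(4),'tilt',R[:,2].round(3))
def ray(c,u,v,z):
    d=c['R'].T@np.array([(u-c['mtx'][0,2])/c['mtx'][0,0],(v-c['mtx'][1,2])/c['mtx'][1,1],1]); o=-c['R'].T@c['t']
    return o+d*(z-o[2])/d[2]
def slot(c,n):
    g=c['pixels'].max(2).astype(float); u,v=((306,149) if n=='top' else (238,152))
    w=g[v-8:v+9,u-14:u+15]; bg=np.median(w); W=np.clip(bg*.93-w,0,None); W[W<.12*bg]=0
    k,l,st,ce=cv2.connectedComponentsWithStats((W>0).astype(np.uint8)); W[l!=1+st[1:,4].argmax()]=0
    vv,uu=np.mgrid[v-8:v+9,u-14:u+15]
    return (uu*W).sum()/W.sum(),(vv*W).sum()/W.sum(),W
E
python3 - <<'E'
from h import *
for n in('top','side'):
    c=pickle.load(open(f'pics/{n}0.pkl','rb'))
    u,v,W=slot(c,n); print(n,u,v,ray(c,u,v,.105).round(4),ray(c,u,v,.101).round(4)); print(W.astype(int)[3:14])
go(.580,.2275,.22,-17)
E
```

```text
top 305.7121041520056 148.90330752990852 [ 0.579  -0.2148  0.105 ] [ 0.5801 -0.2154  0.101 ]
[[  0   0   0   0   0   0   0   0   0   0   0   0   0   0   0   0   0   0
    0   0   0   0   0   0   0   0   0   0   0]
 [  0   0   0   0   0   0   0   0   0   0   0   0   0   0   0   0   0   0
    0   0   0   0   0   0   0   0   0   0   0]
 [  0   0   0   0   0   0   0   0   0  33   0   0   0   0   0   0   0   0
    0   0   0   0   0   0   0   0   0   0   0]
 [  0   0   0   0   0   0   0   0   0  98  97  77  58  28   0   0   0   0
    0   0   0   0   0   0   0   0   0   0   0]
 [  0   0   0   0   0   0   0   0  33 130 128 121 107 103 100  79  59  34
    0   0   0   0   0   0   0   0   0   0   0]
 [  0   0   0   0   0   0   0   0  48 115 116 104 104 102 104 114 119 108
   97  63   0   0   0   0   0   0   0   0   0]
 [  0   0   0   0   0   0   0   0   0   0   0   0   0  92 101 108 122 129
  132  76   0   0   0   0   0   0   0   0   0]
 [  0   0   0   0   0   0   0   0   0   0   0   0   0   0   0   0   0 119
  127  58   0   0   0   0   0   0   0   0   0]
 [  0   0   0   0   0   0   0   0   0  
[... 848 characters left out ...]
  0  0  0  0
   0  0  0  0  0]
 [ 0  0  0  0  0  0  0  0  0  0  0  0  0  0  0  0  0  0  0  0  0  0  0  0
   0  0  0  0  0]
 [ 0  0  0  0  0  0  0  0  0  0  0  0  0  0  0  0  0  0  0  0  0  0  0  0
   0  0  0  0  0]
 [ 0  0  0  0  0  0  0  0  0  0  0  0  0  0  0  0  0  0  0  0  0  0  0  0
   0  0  0  0  0]
 [ 0  0  0  0  0  0  0  0  0  0  0  0  0  0  0  0  0  0  0  0  0  0  0  0
   0  0  0  0 32]
 [ 0  0  0  0  0  0  0  0  0  0  0  0  0  0  0  0  0  0  0  0  0  0  0  0
   0  0 24 44 62]
 [ 0  0  0  0  0  0  0  0  0  0  0  0  0  0  0  0  0  0  0  0  0  0  0  0
   0 38 58 72 84]]
tool shift [ 0.6158 -0.6441  0.0378] turn -1.0523 or 2.089 pos [ 0.121  -0.5363  0.2569] tilt [-0.     0.001 -1.   ]
```

```bash
R="0.06 0.616 -0.644 0.03 -1.052"; python3 -m inch '0.06 0.3 -0.32 0 -0.6;0.06 0.3 -0.32 0 -0.6;0.06 0.3 -0.32 0 -0.6;0.06 0.3 -0.32 0 -0.6;0.06 0.3 -0.32 0 -0.6;0.06 0.3 -0.32 0 -0.6;0.06 0.3 -0.32 0 -0.6;0.06 0.3 -0.32 0 -0.6' 25; python3 -c "
from h import *
go(.580,.2275,.22,-17)"
```

```text
time: 1.1
position: [0.3443, -0.1548, 0.2574]
tool_rot: [-2.875, -1.265, -0.0]
ft_force: [-0.4, 0.2, 0.3]
gripper_width: 0.0604
grasp_force: 0.0
tool shift [ 0.4411 -0.0844  0.0376] turn -0.4449 or 2.697 pos [ 0.3443 -0.1548  0.2574] tilt [ 0.     0.001 -1.   ]
```

```bash
python3 -m inch '0.06 0.441 -0.084 0.03 -0.445;0.06 0.441 -0.084 0.03 -0.445;0.06 0.441 -0.084 0.03 -0.445;0.06 0.441 -0.084 0.03 -0.445;0.06 0.441 -0.084 0.03 -0.445;0.06 0.441 -0.084 0.03 -0.445;0.06 0.441 -0.084 0.03 -0.445;0.06 0.441 -0.084 0.03 -0.445'
python3 - <<'E'
from h import *
go(.580,.2275,.095,-17)
c=grab('side','side1'); P=cloud(c)
# slot in side view: window round projection of the plate centre
X=c['R']@np.array([.579,-.215,.105])+c['t']; p=c['mtx']@X; print(p[:2]/p[2])
u,v=(p[:2]/p[2]).round().astype(int); print(c['pixels'].max(2)[v-7:v+8,u-12:u+13])
E
```

```text
time: 2.1
position: [0.5833, 0.2231, 0.2257]
tool_rot: [-2.53, -1.861, 0.002]
ft_force: [-0.5, -0.4, -0.2]
gripper_width: 0.0599
grasp_force: 0.0
tool shift [ 0.0033 -0.0042  0.1307] turn -0.0057 or 3.136 pos [0.5833 0.2231 0.2257] tilt [-0.002 -0.    -1.   ]
[238.0234723 151.229429 ]
[[ 90  90  92 102 118 141 164 184 193 196 197 197 196 195 192 192 192 195
  196 194 192 189 182 176 167]
 [ 92 101 118 139 160 175 188 194 197 197 195 196 196 196 196 196 196 196
  196 196 195 195 194 193 190]
 [113 135 159 176 187 193 196 197 197 196 196 196 196 196 196 196 196 195
  195 195 195 196 196 197 198]
 [153 172 184 194 197 197 198 197 197 197 197 197 197 197 196 196 195 195
  195 195 196 196 197 198 198]
 [181 191 196 198 199 197 197 197 198 198 198 198 196 195 193 194 196 196
  196 196 197 198 198 198 198]
 [195 197 198 198 198 198 197 198 198 199 198 195 190 185 184 187 193 196
  198 198 198 199 198 198 197]
 [198 197 198 198 198 197 198 199 198 198 194 185 171 162 163 176 190 197
  198 198 198 197 197 198 197]
 [198 198 197 198 197 198 198 197 194 190 179 163 146 146 160 178 191 198
  198 199 198 197 197 198 197]
 [198 198 197 197 198 197 197 193 184 169 155 145 147 163 180 190 196 199
  197 197 198 197 197 197 198]
 [197 198 197 197 197 196 196 190 177 159 151 160 176 187 194 197 198 197
  197 197 197 197 197 197 197]
 [197 197 197 196 197 197 197 193 186 176 175 184 193 197 198 198 197 196
  196 198 197 197 198 197 195]
 [197 196 196 196 197 197 197 198 195 191 192 195 197 198 197 196 197 197
  197 197 198 198 196 193 184]
 [197 197 197 198 197 197 198 197 197 197 197 197 197 197 197 197 196 198
  197 197 198 195 188 175 158]
 [197 198 197 197 197 198 198 198 199 197 197 197 196 196 197 198 198 198
  198 196 192 185 168 144 123]
 [198 197 198 198 198 198 198 197 197 197 198 198 198 197 198 198 199 198
  195 187 175 158 138 114  98]]
```

```bash
python3 -m inch '0.06 0.003 -0.004 0.0 0;0.06 0.003 -0.004 0.06 0;0.06 0.003 -0.004 0.1 0;0.06 0.003 -0.004 0.131 0;0.06 0.003 -0.004 0.131 0;0.06 0.003 -0.004 0.131 0'
python3 - <<'E'
from h import *
go(.580,.2275,.095,-17)
for n in('top','side'):
    c=grab(n,n+'2')
    X=c['R']@np.array([.579,-.215,.105])+c['t']; p=c['mtx']@X; u,v=(p[:2]/p[2]).round().astype(int)
    g=c['pixels'].max(2).astype(float)[v-6:v+7,u-12:u+13]; W=np.clip(190-g,0,None)
    k,l,st,ce=cv2.connectedComponentsWithStats((W>0).astype(np.uint8)); W[l!=l[6,12]]=0
    vv,uu=np.mgrid[v-6:v+7,u-12:u+13]; a,b=(uu*W).sum()/W.sum(),(vv*W).sum()/W.sum()
    ys,xs=np.nonzero(W>20); q=np.array([ray(c,uu[y,x],vv[y,x],.105)[:2] for y,x in zip(ys,xs)])
    ev=np.linalg.eigh(np.cov(q.T))[1][:,1]
    print(n,a,b,ray(c,a,b,.105),'yaw',np.degrees(np.arctan2(ev[1],ev[0]))%180)
d=c['pixels'][170:262,140:263]; cv2.imwrite('pics/g1.png',cv2.resize(d,(800,600),interpolation=cv2.INTER_CUBIC))
E
```

```text
time: 2.9
position: [0.5797, 0.2252, 0.0984]
tool_rot: [2.532, 1.858, 0.004]
ft_force: [-0.4, -0.4, 0.0]
gripper_width: 0.0599
grasp_force: 0.0
tool shift [ 0.0023 -0.0004  0.0034] turn -0.0083 or 3.133 pos [0.5797 0.2252 0.0984] tilt [ 0.002  0.    -1.   ]
top 305.748833592535 148.97978227060653 [ 0.578714  -0.2149465  0.105    ] yaw 74.51441725959587
side 237.60744985673352 151.6919770773639 [ 0.57897194 -0.21118438  0.105     ] yaw 77.27940758595875
```

View pics/g1.png

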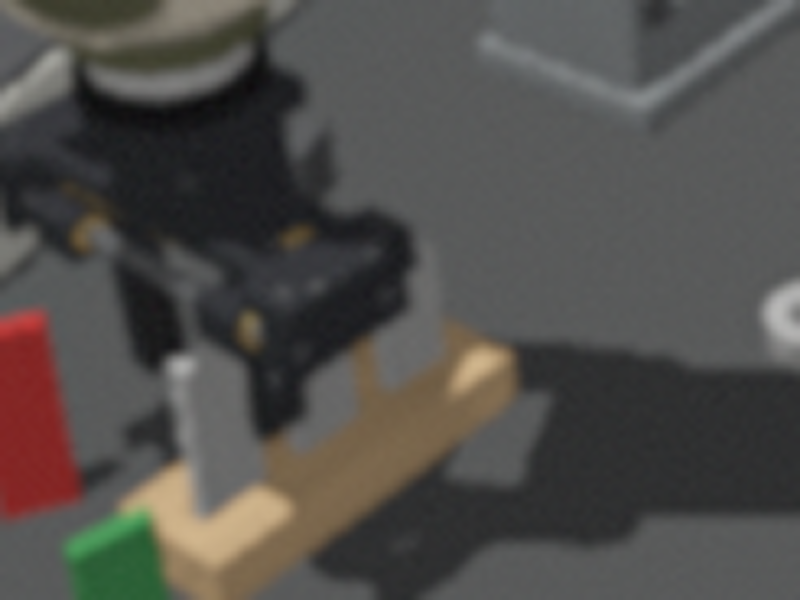

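The crop shows the gripper over the rack. The long block is at (215,430), its left edge clear of the finger, and the near fingertip is at (275,430). I'll check that alignment in numbers.

Run:
```python
from h import *
c=pickle.load(open('pics/side2.pkl','rb')); P=cloud(c)
def pr(X): p=c['mtx']@(c['R']@np.array(X)+c['t']); return (p[:2]/p[2]).round(1)
s=ctrl.state(); R=Ro.from_rotvec(s['tool_rot']).as_matrix()
for d in([0,.032,.019],[0,-.032,.019],[.009,.032,.019],[-.009,.032,.019],[.009,-.032,.019],[-.009,-.032,.019]): print(d,pr(s['position']+R@d))
w=np.zeros(P.shape[:2],bool); w[220:250,165:182]=1
g=c['pixels'].max(2); m=w&(P[...,2]>.04)&(g>90); q=P[m]
print('block pts',q.mean(0),q.min(0),q.max(0)); a=np.array([np.cos(np.radians(73)),np.sin(np.radians(73))]); 
for n,e in(('y',a),('x',np.array([a[1],-a[0]]))): t=(q[:,:2]-np.array([.58,.2275]))@e; print(n,np.percentile(t,[2,20,50,80,98]).round(4))
for zz in(.106,.028):
  for sy in(.0175,-.0175): print('blk corner near',zz,sy,pr(np.r_[np.array([.58,.2275])+a*sy-np.array([a[1],-a[0]])*.0045,zz]))
```

```text
[0, 0.032, 0.019] [165.8 225.2]
[0, -0.032, 0.019] [181.5 234.7]
[0.009, 0.032, 0.019] [163.3 226.8]
[-0.009, 0.032, 0.019] [168.3 223.6]
[0.009, -0.032, 0.019] [179.  236.4]
[-0.009, -0.032, 0.019] [184. 233.]
block pts [0.57778864 0.23578612 0.07649835] [0.52822788 0.21342441 0.04017261] [0.60979656 0.27307185 0.16168764]
y [-0.0099 -0.0021  0.0081  0.0167  0.0241]
x [-0.0608 -0.0049 -0.0037 -0.0019  0.0035]
blk corner near 0.106 0.0175 [168.  226.4]
blk corner near 0.106 -0.0175 [178. 220.]
blk corner near 0.028 0.0175 [171.6 248.7]
blk corner near 0.028 -0.0175 [181.1 242. ]
```

```bash
python3 -m inch '0.06 0.001 0 0 0;0.06 0.001 0 0.003 0;0.0 0.001 0 0.003 0;0 0.001 0 0.003 0;0 0.001 0 0.003 0;0 0.001 0 0.003 0;0 0.001 0 0.003 0;0 0.001 0 0.003 0' 40
```

```text
time: 4.0
position: [0.5794, 0.2268, 0.0935]
tool_rot: [2.532, 1.859, 0.0]
ft_force: [0.6, -0.5, -0.2]
gripper_width: 0.0091
grasp_force: 40.0
```

```bash
python3 -m inch '0 0 0 -0.03 0;0 0 0 -0.07 0;0 0 0 -0.12 0;0 0 0 -0.14 0;0 0 0 -0.14 0'; python3 -c "
from h import *
go(.579,-.213,.235,-15)"
```

```text
time: 4.62
position: [0.5795, 0.2269, 0.2344]
tool_rot: [2.531, 1.859, 0.003]
ft_force: [0.4, 0.1, -3.3]
gripper_width: 0.0088
grasp_force: 40.0
tool shift [-0.4199  0.1311 -0.0008] turn -0.0422 or 3.099 pos [0.5795 0.2269 0.2344] tilt [ 0.002  0.    -1.   ]
```

```bash
python3 -m inch '0 -0.42 0.131 0 -0.042;0 -0.42 0.131 0 -0.042;0 -0.42 0.131 0 -0.042;0 -0.42 0.131 0 -0.042;0 -0.42 0.131 0 -0.042;0 -0.42 0.131 0 -0.042;0 -0.42 0.131 0 -0.042;0 -0.42 0.131 0 -0.042'
python3 - <<'E'
from h import *
go(.579,-.213,.2,-15)
for n in('side','top'):
    c=grab(n,n+'3')
d=pickle.load(open('pics/side3.pkl','rb'))['pixels'][90:195,180:320]; cv2.imwrite('pics/hov.png',cv2.resize(d,(800,600),interpolation=cv2.INTER_CUBIC))
E
```

```text
time: 5.62
position: [0.5777, -0.2169, 0.2308]
tool_rot: [-2.495, -1.904, 0.003]
ft_force: [1.0, 0.9, -1.9]
gripper_width: 0.0086
grasp_force: 40.0
tool shift [0.0041 0.0003 0.0308] turn -0.0054 or 3.136 pos [ 0.5777 -0.2169  0.2308] tilt [-0.003  0.001 -1.   ]
```

View pics/hov.png

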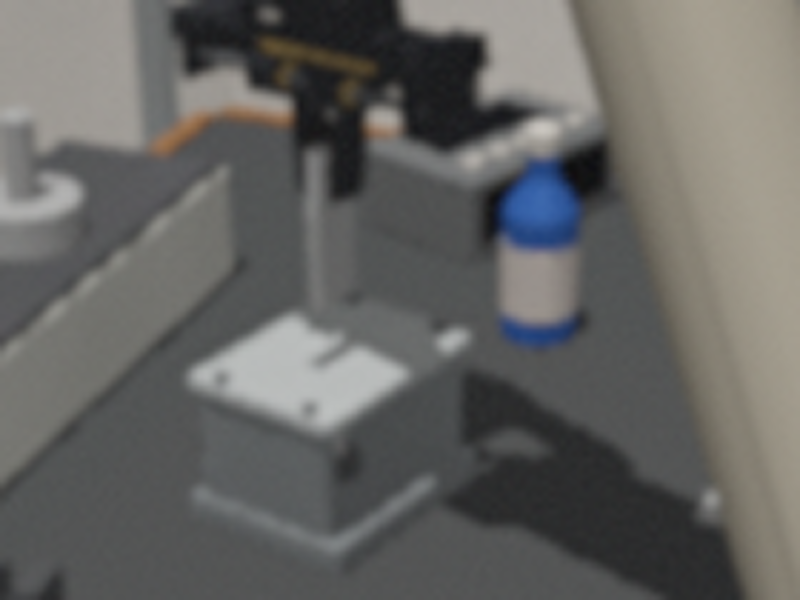

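The hover crop shows the block hanging upright from the fingers, its foot near (330,310) and the slot at (330,350) below it. I'll measure the block edges against the slot in the same camera.

Run:
```python
from h import *
c=pickle.load(open('pics/side3.pkl','rb')); s=ctrl.state(); T=s['position']
print(s['time'],T.round(4))
def pr(X): p=c['mtx']@(c['R']@np.array(X)+c['t']); return p[:2]/p[2]
a=np.radians(75); Y=np.array([np.cos(a),np.sin(a)]); X=np.array([Y[1],-Y[0]])
g=c['pixels'].mean(2).astype(np.float32)
for z in(.155,.165,.175,.185,.195):
    P=[pr(np.r_[T[:2]+X*sx+Y*sy,z]) for sx,sy in((.0045,.0175),(-.0045,.0175),(-.0045,-.0175))]
    r=P[1][1]; r0=int(round(r)); print(z,'row',r0,'pred',[round(float(p[0]+0*p[1]),1) for p in P],'cols228-248',g[r0,228:250].astype(int))
f=T[:2]; 
for sx,sy in((.0045,.0175),(-.0045,.0175),(-.0045,-.0175)): print('foot pred',pr(np.r_[f+X*sx+Y*sy,T[2]-.0875]).round(1))
print('foot rows'); print(g[134:150,228:250].astype(int))
```

```text
5.725 [ 0.5781 -0.2132  0.2316]
0.155 row 141 pred [233.5, 235.5, 241.7] cols228-248 [ 83  84  84  84  85  92 106 115 109 101  98  95  88  81  77  81  86  85
  85  84  85  83]
0.165 row 138 pred [233.4, 235.5, 241.7] cols228-248 [ 84  85  83  82  85  94 109 114 106  99  98  99  96  94  87  86  83  83
  82  83  85  83]
0.175 row 136 pred [233.3, 235.4, 241.6] cols228-248 [ 83  84  81  83  86  96 108 112 105  99  97  97  96  94  88  85  83  84
  83  83  84  84]
0.185 row 133 pred [233.2, 235.3, 241.6] cols228-248 [ 84  83  84  83  88 101 114 112 103  99  98  97  97  94  87  83  83  84
  83  85  83  83]
0.195 row 130 pred [233.1, 235.2, 241.5] cols228-248 [ 84  84  84  83  87  99 113 112 104  96  97  97  97  94  88  84  82  80
  78  76  75  77]
foot pred [233.6 143.1]
foot pred [235.6 143.7]
foot pred [241.8 140.2]
foot rows
[[ 83  85  84  83  86  96 111 112 104  99  97  98  97  93  87  84  84  83
   82  83  83  84]
 [ 85  84  84  83  87  96 110 112 104  99  99  98  96  95  88  84  84  84
   84  84  84  84]
 [ 83  84  81  83  86  96 108 112 105  99  97  97  96  94  88  85  83  84
   83 
[... 522 characters left out ...]
8  93  86  78  79  88  93  93
   91  88  87  86]
 [ 83  83  85  89  93  97 105 112 109 104 102  98  96  90  92 100 102 100
   99  96  92  90]
 [ 85  94 106 115 112 106 104 108 105 103 105 103 102 102 103 105 105 104
  104 102 100  98]
 [109 129 145 149 140 122 108 104 103 104 105 104 106 106 104 106 105 103
  104 105 104 106]
 [148 164 175 175 165 146 119 104 103 103 104 105 105 105 105 104 104 104
  105 104 104 106]
 [173 183 185 185 181 165 142 129 120 113 114 116 109 105 103 104 104 106
  105 106 106 107]
 [185 187 187 187 185 178 169 164 153 141 141 137 117 105 102 104 103 105
  106 106 107 107]
 [187 186 187 187 186 186 185 184 178 168 160 147 121 109 110 108 106 104
  105 105 106 106]]
```

```bash
python3 -c "
from h import *
go(.5783,-.2149,.1965,-15.2)"
```

```text
tool shift [-0.0016  0.0007  0.0351] turn 0.0021 or -3.14 pos [ 0.5781 -0.2132  0.2316] tilt [-0.003  0.002 -1.   ]
```

```bash
python3 -m inch '0 -0.0016 0.0007 0.01 0;0 -0.0016 0.0007 0.025 0;0 -0.0016 0.0007 0.034 0;0 -0.0016 0.0007 0.034 0;0 -0.0016 0.0007 0.034 0'
python3 - <<'E'
from h import *
c=grab('side','side4'); s=ctrl.state(); T=s['position']; go(.5783,-.2149,.1965,-15.2)
def pr(X): p=c['mtx']@(c['R']@np.array(X)+c['t']); return p[:2]/p[2]
a=np.radians(74.8); Y=np.array([np.cos(a),np.sin(a)]); X=np.array([Y[1],-Y[0]])
off=pr([.579,-.2112,.105])-pr([.5783,-.2149,.105]); print('bias px of side cam if slot=top',off)
for sx,sy in((.0045,.0175),(-.0045,.0175),(-.0045,-.0175)): print('foot pred',pr(np.r_[T[:2]+X*sx+Y*sy,T[2]-.0875]).round(1), 'mid',pr(np.r_[T[:2]+X*sx+Y*sy,T[2]-.05]).round(1))
g=c['pixels'].mean(2); print(g[134:160,226:248].astype(int))
d=c['pixels'][125:170,208:268]; cv2.imwrite('pics/near.png',cv2.resize(d,(800,600),interpolation=cv2.INTER_CUBIC))
E
```

```text
time: 6.35
position: [0.5791, -0.2148, 0.1998]
tool_rot: [2.492, 1.912, 0.0]
ft_force: [-0.2, -0.2, -2.2]
gripper_width: 0.0087
grasp_force: 40.0
tool shift [-0.0002 -0.0008  0.0034] turn 0.0034 or -3.138 pos [ 0.5791 -0.2149  0.1999] tilt [ 0.001 -0.    -1.   ]
bias px of side cam if slot=top [-0.58974796  0.41523508]
foot pred [233.9 150.9] mid [233.5 141.3]
foot pred [235.8 151.6] mid [235.5 142. ]
foot pred [241.9 147.9] mid [241.7 138.4]
[[ 83  82  84  85  83  84  91 107 116 111  97  88  82  83  87  86  84  85
   84  84  86  83]
 [ 84  84  85  84  85  83  88 103 116 111 101  96  95  94  95  91  86  83
   83  83  84  84]
 [ 84  83  83  84  83  82  87 102 115 112 102  96  97  97  96  91  85  83
   84  84  83  83]
 [ 84  83  84  84  83  83  85 100 116 115 102  97  97  97  96  90  87  83
   85  85  84  83]
 [ 84  84  84  83  83  82  86 102 117 116 102  98  96  97  94  90  85  83
   84  85  84  84]
 [ 84  84  84  85  84  82  87 104 119 116 103  97  97  97  97  91  85  85
   83  84  84  83]
 [ 83  83  85  82  82  83  90 105 118 116 103  96  96  98 101  95  87  84
   83  83  84  83]
 [
[... 1065 characters left out ...]
1 121 135 154 167 168 156 137
  128 121 111 107]
 [187 187 186 187 186 186 185 180 164 145 139 150 165 179 183 184 177 169
  163 153 136 120]
 [186 185 186 186 185 185 185 183 175 166 164 175 182 186 187 187 185 183
  182 177 167 152]
 [186 186 185 186 186 186 187 186 184 181 181 184 187 187 187 185 186 186
  187 187 183 175]
 [185 186 186 186 186 186 186 187 187 186 186 187 186 186 185 186 187 186
  186 187 188 182]
 [186 186 186 187 186 186 187 187 186 186 185 185 185 185 186 185 186 187
  187 185 181 173]
 [187 187 187 187 186 187 187 187 187 187 186 186 186 186 186 187 187 187
  184 176 164 149]
 [184 186 186 188 187 187 184 181 180 182 185 187 187 187 187 188 185 182
  174 157 135 114]]
```

View pics/near.png

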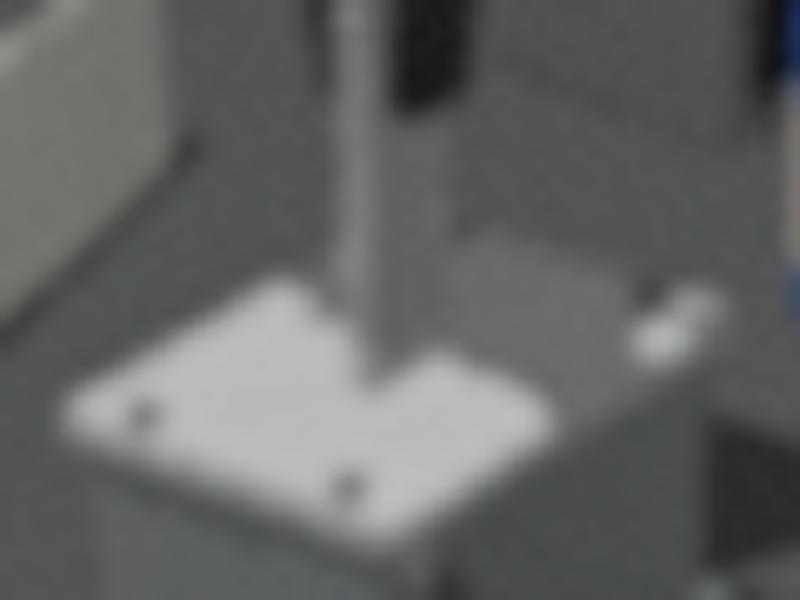

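The near crop shows the block's foot corner at (370,390), over the slot, and the edges agree with the slot to about 0.3 mm. I'll go down gently and feel for the plate.

```bash
python3 -m inch '0 0 0 0.003 0;0 0 0 0.006 0;0 0 0 0.009 0;0 0 0 0.012 0;0 0 0 0.012 0'
```

```text
time: 7.02
position: [0.5788, -0.2148, 0.1871]
tool_rot: [-2.492, -1.912, 0.0]
ft_force: [-0.5, -0.6, -2.8]
gripper_width: 0.009
grasp_force: 40.0
```

```bash
python3 -m inch '0 0 0 0.004 0;0 0 0 0.008 0;0 0 0 0.012 0;0 0 0 0.016 0;0 0 0 0.016 0'
```

```text
time: 7.65
position: [0.5788, -0.2148, 0.171]
tool_rot: [-2.492, -1.912, 0.0]
ft_force: [0.7, -1.0, -2.8]
gripper_width: 0.0088
grasp_force: 40.0
```

```bash
python3 -m inch '0 0 0 0.004 0;0 0 0 0.008 0;0 0 0 0.012 0;0 0 0 0.015 0;0 0 0 0.018 0;0 0 0 0.018 0;0 0 0 0.018 0'
```

```text
time: 8.52
position: [0.579, -0.2149, 0.1538]
tool_rot: [2.492, 1.912, 0.0]
ft_force: [-0.9, -0.6, 1.8]
gripper_width: 0.0089
grasp_force: 40.0
```

```bash
python3 -m inch '0 0 0 0.003 0;0 0 0 0.006 0;0 0 0 0.0085 0;0 0 0 0.0085 0;0 0 0 0.0085 0;0 0 0 0.0085 0'
python3 - <<'E'
from h import *
f=[]
for i in range(6): c=grab('side','side5'); s=ctrl.state(); f.append(np.r_[s['ft_force'][2],s['position'],s['grasp_force']])
print(np.mean(f,0),s['time']); T=s['position']
d=c['pixels'][125:185,198:278]; cv2.imwrite('pics/end.png',cv2.resize(d,(800,600),interpolation=cv2.INTER_CUBIC))
P=cloud(c); g=c['pixels']; 
col=P[100:150,231:238]; m=(abs(col[...,1]+.2)<.02)&(abs(col[...,0]-.58)<.02); print(np.nanmin(col[...,2][m]),np.nanmax(col[...,2][m]))
E
```

```text
time: 9.28
position: [0.5791, -0.2149, 0.1453]
tool_rot: [2.492, 1.912, 0.0]
ft_force: [-0.1, 0.3, 4.4]
gripper_width: 0.0085
grasp_force: 40.0
[ 4.87732332  0.57902707 -0.21491892  0.14524832 39.99855687] 9.575
0.11990364583340309 0.30866018716403965
```

View pics/end.png

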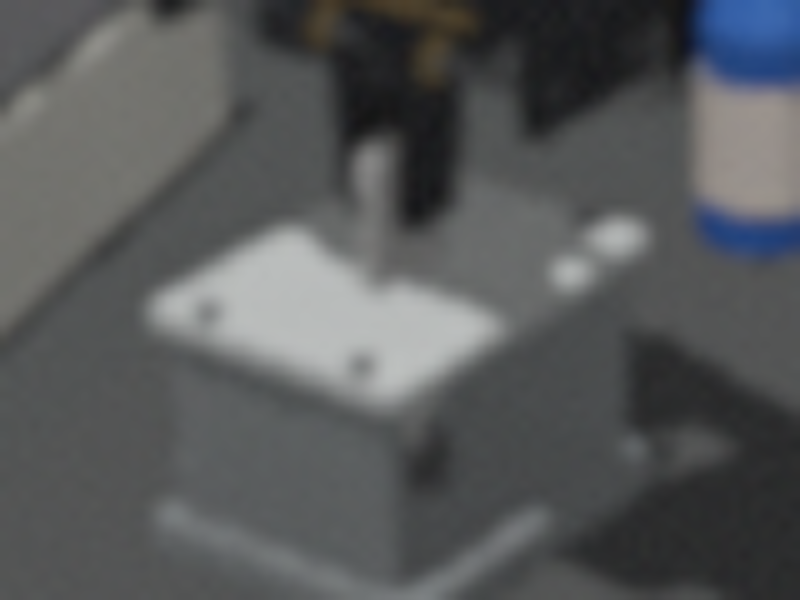

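The end crop shows the block upright in the slot at (375,270), still held by the fingers. The probe force is about 7.7 N, which means roughly 12.2 mm of push. The arm's height gives the same figure, so I'm handing in.

```bash
python3 -c "
from station import ctrl
print(ctrl.sign_off())"
```

```text
the job is handed in; nothing more can be done
None
```

The long block is through the slot and still gripped at 40 N, pressing the probe to about 12 mm (inside the 8–17 mm band, worked out from force and arm height because the pointer couldn't be read in the pictures); I handed the job in, and it returned no verdict.

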